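# Back out the last captive screw of a drive box cover

## Robot

A 6-joint arm with a two-finger parallel gripper is mounted at the origin on a cart in front of the work surface, level with it; the furniture and walls round the work are solid. World frame = base frame: x ahead of the robot, y to its left, z up, the work surface at z = 0. Lengths are in m, angles in rad, forces in N, time in s.
With the tool pointing down it reaches from about 0.35 to 0.725 m from the base axis. Payload 4.3 kg.
Tool frame: the origin (TCP) lies midway between the tips of the shut fingers; the grasp point (between the pads) lies 19 mm behind it; z points along the fingers, y is the line along which they close (so a half turn about z gives the same grasp; the last joint's range is limited). The gripper opens to 85 mm and grips with 20 to 120 N. Pads are 22 mm wide; open, the fingers measure 114 mm over their backs; the gripper's body (76 mm by 85 mm) begins 54 mm behind the grasp point. The pads swing forward as they close: fully open they stand 13 mm farther back than shut.
Start: joints at [1.009, 0.377, 0.081, 1.274, 0, 1.46], TCP at [0.251, 0.517, 0.231] pointing down, gripper open.
Joint ranges: [-2.72, 2.72], [-0.84, 1.66], [-1.02, 1.22], [-1.77, 2.12], [-1.37, 1.28], [-3.14, 3.14]. Speed limits (rad/s): [2.57, 2.57, 3.14, 3.14, 3.14, 3.14].

## Interface

Orientations are given as a 3x3 rotation matrix whose columns are the frame's x, y, z axes.
In Python, from plant import * gives the robot as it stands.
- The arm moves only by the tool jog_arm, never from a script. Its argument "deltas" is one flat list of numbers, 7 for each row, row after row: the turn, a rotation vector about the tool's x, y, z in rad, then the shift along the tool's x, y, z in mm, then the finger opening in mm, from 0 to 85.4. In form: [wx, wy, wz, dx, dy, dz, claw, wx, wy, wz, dx, dy, dz, claw, ...]. A call has 1 to 5 rows; each row is the pose to reach, as a shift and turn from the pose commanded when the call began, along the tool's axes at that moment; what a row does not reach only later rows make up. A row lasts 1/8 s, in which the tool goes at most 62.5 mm and 10.7 degrees, less where a joint would pass 70% of its speed; a pose out of reach is approached as far as the arm can. A call with a gripper value outside its range is refused whole. The fingers move at their own pace and stop on an object; "newtons" is the grip in N (left out, the last holds). Time passes only in rows, so rows that repeat a pose let the fingers close. It gives the time, the measured TCP pose, the force, the opening and the grip force at its end, in the units of the state.
- state(): the state, without advancing time (a new reading comes with each control period).
- camera(name): name is "scene" or "top" or "wrist"; returns the picture (384x512x3 uint8, red, green, blue); there is no depth.
- camera_info(name): a dict with "K" (3x3 intrinsics, pixels), "R" (3x3) and "t" (3): a world point X has camera coordinates R X + t; the wrist camera has in their place "hand_eye" (4x4, takes a point from camera to tool coordinates, whose origin is the TCP and whose axes are the flange's). Camera axes: x right, y down, z forward; pixel columns grow to the right and rows downward; lengths in m; the calibration is good to about 2 mm. A picture is of the moment at which its call begins: read the wrist's pose just before it. camera_info takes no time and is no camera call.
- hand_in(): hands the job in; it is judged then, once.
The state is a dict: "time": time; "joint_positions": joint angles; "joint_vel": joint speeds; "joint_efforts": joint torques, N m; "ee_pos": TCP position; "tcp_rot": TCP orientation; "wrist_force": force on the tool from outside, world axes, zero at the start; "wrist_torque": the same for the moment, N m; "opening": finger opening in m; "grasp_force": force on a finger pad.
Only numpy, scipy, OpenCV 4.12 (cv2) and the standard library are available. Lean on these libraries where they do the work, as an engineer would, in place of code of your own. Each camera call takes 0.05 s, during which the arm holds its last target. There are 200 camera calls.

## Task

The cover of the steel drive box is coming off for cleaning, and two of its three captive wing screws are already backed out and parked high. Take the one that is still sunk low, pull it straight up against its spring until it clears its notch, turn it anticlockwise (seen from above) to its stop so that the thread carries it, and let go so that it stays parked up like the other two.

Things in the scene. Friction and masses are not known exactly. Their poses are not given: they have to be found in the camera images.
- screw_head (a point): The sunk wing screw's steel bar head: 12 mm thick (along x), 38 mm long (along y), 28 mm high; pinch its thickness from above. Point on the screw axis, z up, 12 mm below the head's top, 16 mm above its underside, 102 mm over the worktop at the start; rises and turns with it. A fixed collar, 40 mm wide, begins 32 mm below it: keep fingertips under 30 mm below the point. It may be any of the three.
- screw_lift (a joint): Upward travel of that screw, m: 0 sunk, at most 0.022. Spring and weight draw it down with 4 N when sunk, 6.5 N at 0.016. A notch blocks turning until it is lifted 0.012; then a thread ramp carries it, climbing from 0.012 to 0.015 on the way to the stop. Lift it 0.014 to 0.020 before turning; released, it settles on the ramp.
- screw_turn (a joint): Turn of that screw in rad, positive anticlockwise seen from above: 0 in its notch, 1.25 (72 degrees) at the stop. Turning takes about 0.1 N m; once up on the ramp it stays where it is left.
- drive_box: The steel drive box, fixed to the worktop: 112 mm along its x axis, 312 mm along y, 50 mm high, origin in the centre of its underside. Three wing screws stand in a row on its top at y = -100, 0 and +100 mm; the sunk head lies lengthwise along the row, the two parked ones stand 15 mm higher and are turned 72 degrees anticlockwise from it.

How it is judged:
On the way:
1. the sunk screw is pulled up clear of its notch (value of joint screw_lift above 0.0115 m and value of joint screw_turn below 0.5 rad).
At the end, for the whole second after the job is handed in: The screw that was sunk is turned at least 1.0 rad anticlockwise (stop at 1.25) and rests on its thread ramp, 13.5 to 18 mm up, not moving (value of joint screw_turn above 1 rad and value of joint screw_lift between 0.0135 and 0.018 m and velocity of joint screw_turn between -0.05 and 0.05 rad/s); the robot touches nothing.
It also fails if it takes over 35 s, if anything falls off the work surface, if the arm or the gripper's body presses on something with over 40 N, if the wrist force passes 120 N, or if a joint passes its speed limit or range.

## Working session

There is one attempt and no reset: what is moved stays moved. The work goes in short steps, Python scripts to look and compute and a tool call to move; the robot and the scene stay as the last step left them, time stands still between calls to the robot, and variables do not carry over. Pictures are saved under pics/ and viewed, at most 10 in all, crops included, and the job is handed in when it is done.

Besides the shell and the picture viewer there is one more tool, called after "Call:" as name(argument=value, ...) on one line, values as JSON. jog_arm: Moves the arm, as the interface text tells. Its arguments: {"type":"object","properties":{"deltas":{"type":"array"},"newtons":{"type":"number"}},"required":["deltas"]}

```bash
mkdir -p pics; python3 - <<'E'
from plant import *
import cv2,numpy as np
s=state();print(s["time"],s["ee_pos"],s["tcp_rot"],s["opening"])
a=camera("top");b=camera("scene")
cv2.imwrite("pics/top.png",a[...,::-1]);cv2.imwrite("pics/scene.png",b[...,::-1])
for n in("top","scene","wrist"):print(camera_info(n))
E
```

```text
0.0 [0.25066975 0.51676116 0.2303541 ] [[-8.99672648e-01  4.36563773e-01 -1.09473689e-03]
 [ 4.36565085e-01  8.99671018e-01 -1.72813325e-03]
 [ 2.30462676e-04 -2.03267812e-03 -9.99997908e-01]] 0.08565847741116668
{'K': array([[386.57365215,   0.        , 256.79860061],
       [  0.        , 386.57365215, 196.15521577],
       [  0.        ,   0.        ,   1.        ]]), 'R': array([[ 0.01846278, -0.99971641, -0.01504067],
       [-0.99500777, -0.01689605, -0.09835677],
       [ 0.09807475,  0.01678153, -0.99503755]]), 't': array([0.05423415, 0.51455981, 0.88126161])}
{'K': array([[484.16375867,   0.        , 245.90689549],
       [  0.        , 484.16375867, 193.37857071],
       [  0.        ,   0.        ,   1.        ]]), 'R': array([[ 0.64112862, -0.76733972,  0.01199356],
       [-0.53015654, -0.45414846, -0.71601901],
       [ 0.55487668,  0.45270181, -0.69797775]]), 't': array([-0.29693344,  0.34859298,  0.61406972])}
{'K': array([[300.05507964,   0.        , 259.02209899],
       [  0.        , 300.05507964, 191.26837705],
       [  0.        ,   0.        ,   1.        ]]), 'hand_eye': array([[-4.93644663e-05, -9.46791393e-01, -3.21847878e-01,
         8.25080626e-02],
       [ 9.99999796e-01,  1.58181063e-04, -6.18705104e-04,
         1.39764438e-04],
       [ 6.36694906e-04, -3.21847843e-01,  9.46791192e-01,
        -1.43134038e-01],
       [ 0.00000000e+00,  0.00000000e+00,  0.00000000e+00,
         1.00000000e+00]])}
```

View pics/top.png

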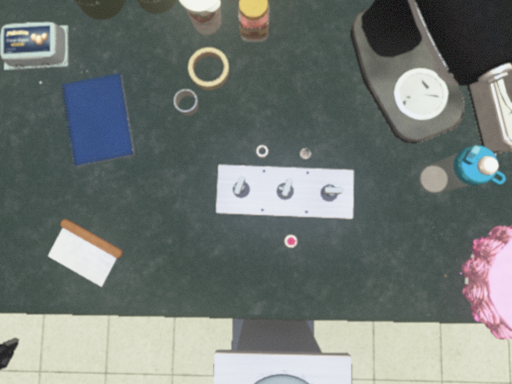

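View pics/scene.png

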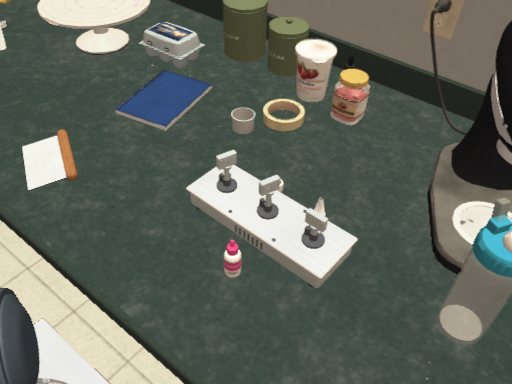

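```bash
python3 - <<'E'
import cv2,numpy as np
a=cv2.imread("pics/top.png")[155:230,205:365];b=cv2.imread("pics/scene.png")[140:290,180:360]
a=cv2.resize(a,(720,338),interpolation=3);b=cv2.resize(b,(300,250),interpolation=3)
o=np.zeros((590,720,3),np.uint8);o[:338]=a;o[340:590,:300]=b
cv2.imwrite("pics/z.png",o)
E
cat > h.py <<'E'
from plant import *
import numpy as np,cv2
def ray(uv,K,R,t,z):
    d=R.T@np.linalg.solve(K,[uv[0],uv[1],1.]);c=-R.T@t
    return c+d*(z-c[2])/d[2]
def proj(P,K,R,t):
    p=K@(R@P+t);return p[:2]/p[2]
def wristRt(s):
    T=np.eye(4);T[:3,:3]=s["tcp_rot"];T[:3,3]=s["ee_pos"]
    M=np.linalg.inv(T@camera_info("wrist")["hand_eye"]);return M[:3,:3],M[:3,3]
E
python3 - <<'E'
from h import *
i=camera_info("top");a=cv2.imread("pics/top.png")
m=cv2.inRange(a,(150,150,150),(255,255,255))
m[:160]=0;m[225:]=0;m[:,:210]=0;m[:,360:]=0
c=max(cv2.findContours(m,0,2)[0],key=cv2.contourArea)
r=cv2.minAreaRect(c);print(r)
P=np.array([ray(p,i["K"],i["R"],i["t"],.05) for p in cv2.boxPoints(r)]);print(P,P.mean(0))
for n,u in(("L",(241,187)),("M",(286,188)),("R",(332,191))):print(n,ray(u,i["K"],i["R"],i["t"],.11))
E
```

```text
((284.95367431640625, 191.15814208984375), (137.250244140625, 49.24062728881836), 2.2906100749969482)
[[ 0.47095272  0.15649801  0.05      ]
 [ 0.5845144   0.15524641  0.05      ]
 [ 0.57672684 -0.15970467  0.05      ]
 [ 0.46402268 -0.15456025  0.05      ]] [ 0.52405416 -0.00063012  0.05      ]
L [0.52427046 0.09599603 0.11      ]
M [5.23719716e-01 6.73832188e-05 1.10000000e-01]
R [ 0.51892951 -0.09759123  0.11      ]
```

View pics/z.png

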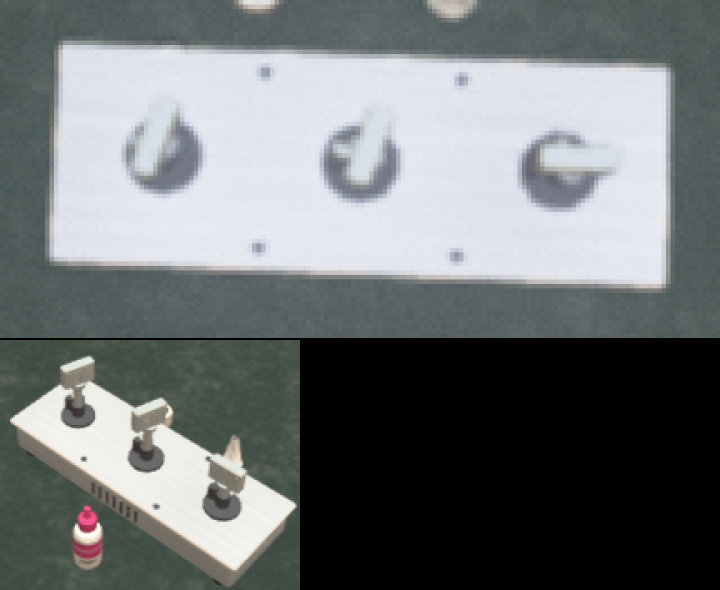

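The top view shows the right-hand screw (about pixel 333,190, world y≈-0.10) lying along the row, so it is the sunk one. The scene view agrees: it is the one standing lower. I'll move above it.

Call:
jog_arm(deltas=[0,0,0,-40,-34,0,85,0,0,0,-83,-71,0,85,0,0,0,-128,-109,0,85,0,0,0,-171,-146,0,85,0,0,0,-214,-182,0,85])

```text
time: 0.72
ee_pos: [0.3643, 0.2583, 0.231]
tcp_rot: [[-0.9, 0.436, -0.0], [0.436, 0.9, -0.0], [0.0, -0.0, -1.0]]
wrist_force: [0.8, -0.3, -0.0]
opening: 0.085
grasp_force: 0.0
```

Call:
jog_arm(deltas=[0,0,0,-43,-36,0,85,0,0,0,-86,-73,0,85,0,0,0,-128,-109,0,85,0,0,0,-171,-146,0,85,0,0,0,-214,-182,0,85])

```text
time: 1.35
ee_pos: [0.4774, 0.0012, 0.231]
tcp_rot: [[-0.9, 0.437, -0.0], [0.437, 0.9, 0.0], [0.001, 0.0, -1.0]]
wrist_force: [1.8, 0.4, -0.6]
opening: 0.085
grasp_force: 0.0
```

Call:
jog_arm(deltas=[0,0,0,-43,-37,0,85,0,0,0,-85,-73,0,85,0,0,0.16,-85,-73,0,85,0,0,0.33,-85,-73,0,85,0,0,0.5,-85,-73,0,85])

```text
time: 1.98
ee_pos: [0.5214, -0.1, 0.2306]
tcp_rot: [[-0.575, 0.818, -0.001], [0.818, 0.575, 0.001], [0.001, -0.001, -1.0]]
wrist_force: [0.5, -0.4, 0.0]
opening: 0.0849
grasp_force: 0.0
```

Call:
jog_arm(deltas=[0,0,0.16,0,0,0,50,0,0,0.33,0,0,0,50,0,0,0.5,0,0,0,50,0,0,0.641,0,0,0,50,0,0,0.641,0,0,0,50])

```text
time: 2.6
ee_pos: [0.5215, -0.0997, 0.2308]
tcp_rot: [[0.02, 1.0, -0.001], [1.0, -0.02, 0.0], [0.0, -0.001, -1.0]]
wrist_force: [0.4, 0.5, -0.5]
opening: 0.0502
grasp_force: 0.0
```

```bash
python3 - <<'E'
from h import *
s=state();a=camera("wrist");print(s["time"],s["ee_pos"],s["tcp_rot"],s["joint_positions"],s["opening"])
cv2.imwrite("pics/w1.png",a[...,::-1])
R,t=wristRt(s);K=camera_info("wrist")["K"]
print(proj(np.array([.5217,-.1006,.114]),K,R,t))
np.savez("w1.npz",R=R,t=t)
E
```

```text
2.6 [ 0.52145148 -0.09965997  0.23084236] [[ 2.03366054e-02  9.99792765e-01 -9.21643996e-04]
 [ 9.99793117e-01 -2.03362427e-02  4.01196865e-04]
 [ 3.82370946e-04 -9.29612305e-04 -9.99999495e-01]] [-3.08421593e-01  2.87950427e-01 -4.71049599e-02  1.23674088e+00
  1.02496222e-04  1.28271251e+00] 0.050217826636811826
[259.04526844 186.38344184]
```

View pics/w1.png

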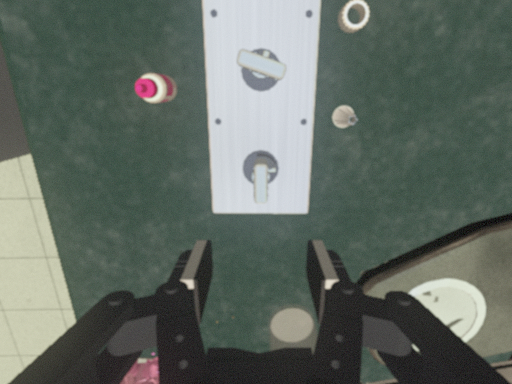

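The wrist view shows the sunk head at about (261,184), lengthwise along the row, where it was predicted. The fingers straddle column 259. I'll measure it finely.

```bash
python3 - <<'E'
from h import *
a=cv2.imread("pics/w1.png");d=np.load("w1.npz");K=camera_info("wrist")["K"]
hsv=cv2.cvtColor(a,cv2.COLOR_BGR2HSV)
print(a[192,246:276].tolist())
m=((a[...,2].astype(int)-a[...,0])>-2).astype(np.uint8)*255
m&=cv2.inRange(hsv,(0,0,130),(180,255,255))
m[:155]=0;m[212:]=0;m[:,:240]=0;m[:,285:]=0
for c in cv2.findContours(m,0,2)[0]:
    if cv2.contourArea(c)>60:
        r=cv2.minAreaRect(c);print(r,[ray(p,K,d["R"],d["t"],.114).round(4).tolist() for p in [r[0],*cv2.boxPoints(r)]])
g=cv2.inRange(a,(140,140,140),(255,255,255));g[:,:190]=0;g[:,330:]=0
for v in(100,150,205,):
    x=np.where(g[v])[0];print(v,[ray((p,v),K,d["R"],d["t"],.05).round(4).tolist() for p in(x.min(),x.max())])
cv2.imwrite("pics/w1z.png",np.hstack([cv2.resize(a[150:215,230:290],None,fx=6,fy=6),cv2.cvtColor(cv2.resize(m[150:215,230:290],None,fx=6,fy=6),8)]))
E
```

```text
[[221, 215, 211], [222, 216, 212], [221, 216, 210], [220, 215, 210], [221, 217, 212], [222, 217, 212], [219, 213, 209], [198, 193, 190], [175, 179, 177], [178, 186, 185], [198, 202, 196], [210, 207, 197], [213, 210, 197], [214, 209, 197], [213, 208, 197], [214, 210, 198], [216, 211, 198], [215, 208, 198], [211, 209, 198], [201, 207, 198], [189, 197, 191], [195, 194, 190], [215, 210, 204], [221, 216, 209], [222, 216, 212], [223, 218, 212], [224, 219, 213], [223, 216, 211], [226, 220, 215], [226, 220, 215]]
((260.5, 180.5), (43.0, 15.0), 90.0) [[0.5231, -0.095, 0.114], [0.5169, -0.0751, 0.114], [0.5301, -0.0754, 0.114], [0.5297, -0.116, 0.114], [0.5158, -0.1157, 0.114]]
100 [[0.4693, -0.0263, 0.05], [0.5799, -0.0286, 0.05]]
150 [[0.4675, -0.0785, 0.05], [0.5786, -0.0807, 0.05]]
205 [[0.4662, -0.1428, 0.05], [0.5774, -0.145, 0.05]]
```

View pics/w1z.png

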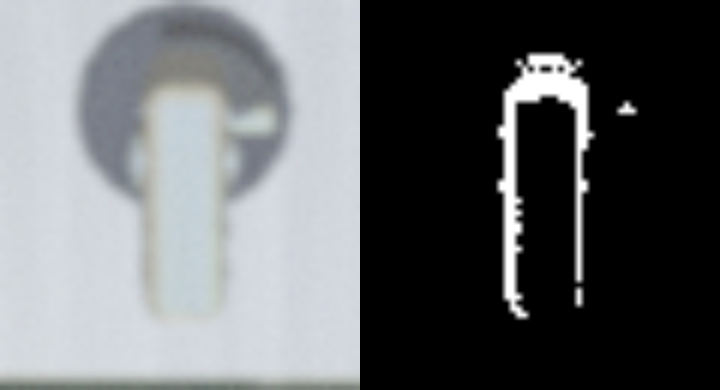

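Call:
jog_arm(deltas=[0,0,0,1,1.5,40,50,0,0,0,1,1.5,80,50,0,0,0,1,1.5,110,50,0,0,0,1,1.5,130,50,0,0,0,1,1.5,147,50])

```text
time: 3.28
ee_pos: [0.5227, -0.0986, 0.0831]
tcp_rot: [[0.02, 1.0, -0.001], [1.0, -0.02, 0.0], [0.0, -0.001, -1.0]]
wrist_force: [-0.6, 0.4, 0.4]
opening: 0.0501
grasp_force: 0.0
```

Call:
jog_arm(deltas=[0,0,0,0,0,0,50,0,0,0,0,0,0,22,0,0,0,0,0,0,22,0,0,0,0,0,0,22,0,0,0,0,0,0,22], newtons=40)

```text
time: 3.9
ee_pos: [0.5236, -0.0989, 0.0847]
tcp_rot: [[0.022, 1.0, 0.001], [1.0, -0.022, -0.0], [-0.0, 0.001, -1.0]]
wrist_force: [-0.4, -0.9, 0.2]
opening: 0.0225
grasp_force: 0.0
```

```bash
python3 - <<'E'
from h import *
s=state();a=camera("wrist");print(s["time"],s["ee_pos"],s["opening"],s["wrist_force"],s["grasp_force"])
cv2.imwrite("pics/w2.png",a[...,::-1])
E
```

```text
3.9 [ 0.52357337 -0.09887953  0.08467318] 0.022467840505256763 [-0.39875853 -0.86083133  0.23921729] 0.0
```

View pics/w2.png

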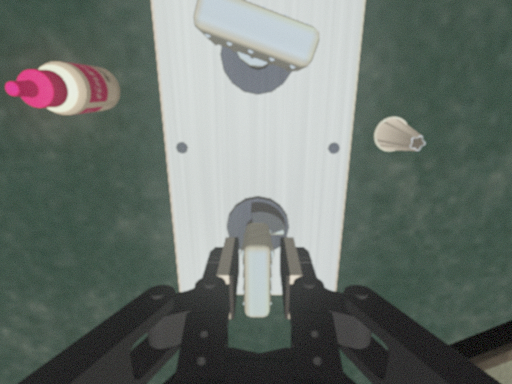

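The fingers straddle the head: inner edges near columns 238 and 281, head 245–270. The centring is good to under 1 mm, so I'll close.

Call:
jog_arm(deltas=[0,0,0,0,0,0,6,0,0,0,0,0,0,6,0,0,0,0,0,0,6,0,0,0,0,0,0,6], newtons=60)

```text
time: 4.45
ee_pos: [0.5229, -0.0988, 0.0845]
tcp_rot: [[0.022, 1.0, -0.001], [1.0, -0.022, -0.0], [-0.0, -0.001, -1.0]]
wrist_force: [-3.8, -0.1, 5.6]
opening: 0.0107
grasp_force: 60.5
```

Gripped. I'll lift 17 mm.

Call:
jog_arm(deltas=[0,0,0,0,0,-4,6,0,0,0,0,0,-8,6,0,0,0,0,0,-12,6,0,0,0,0,0,-17,6,0,0,0,0,0,-17,6])

```text
time: 5.08
ee_pos: [0.5228, -0.0988, 0.1013]
tcp_rot: [[0.022, 1.0, -0.001], [1.0, -0.022, 0.0], [0.0, -0.001, -1.0]]
wrist_force: [-1.8, -0.4, -6.7]
opening: 0.0113
grasp_force: 58.8
```

Call:
jog_arm(deltas=[0,0,-0.1,0,0,0,6,0,0,-0.2,0,0,0,6,0,0,-0.3,0,0,0,6,0,0,-0.4,0,0,0,6,0,0,-0.5,0,0,0,6])

```text
time: 5.7
ee_pos: [0.5229, -0.0987, 0.1009]
tcp_rot: [[-0.463, 0.886, -0.001], [0.886, 0.463, 0.0], [0.001, -0.001, -1.0]]
wrist_force: [-0.9, -1.6, -7.4]
opening: 0.0112
grasp_force: 58.8
```

Call:
jog_arm(deltas=[0,0,-0.1,0,0,0,6,0,0,-0.2,0,0,0,6,0,0,-0.3,0,0,0,6,0,0,-0.4,0,0,0,6,0,0,-0.5,0,0,0,6])

```text
time: 6.32
ee_pos: [0.5229, -0.0985, 0.1009]
tcp_rot: [[-0.831, 0.556, -0.001], [0.556, 0.831, 0.001], [0.001, 0.0, -1.0]]
wrist_force: [-0.1, -0.6, -6.3]
opening: 0.011
grasp_force: 58.8
```

Call:
jog_arm(deltas=[0,0,-0.08,0,0,0,6,0,0,-0.16,0,0,0,6,0,0,-0.23,0,0,0,6,0,0,-0.23,0,0,0,6])

```text
time: 6.82
ee_pos: [0.5229, -0.0985, 0.101]
tcp_rot: [[-0.935, 0.355, -0.001], [0.355, 0.935, 0.001], [0.001, 0.0, -1.0]]
wrist_force: [-0.2, -0.8, -7.2]
opening: 0.0112
grasp_force: 58.8
```

```bash
python3 -c "
from h import *
s=state();print(s['wrist_torque'],s['wrist_force'],np.arctan2(s['tcp_rot'][1,1],s['tcp_rot'][0,1]),s['joint_positions'])"
```

```text
[-5.37723090e-05  2.07489973e-01  1.17085376e-01] [-0.18822534 -0.80690367 -7.15931402] 1.207456024997882 [-3.05694734e-01  3.68549233e-01 -2.81863230e-01  9.21271153e-01
  4.80524662e-04  5.76451584e-02]
```

Turned about 1.23 rad. I'll release and rise.

Call:
jog_arm(deltas=[0,0,0,0,0,0,15,0,0,0,0,0,0,25,0,0,0,0,0,0,40,0,0,0,0,0,0,40,0,0,0,0,0,0,40])

```text
time: 7.45
ee_pos: [0.5234, -0.0988, 0.1014]
tcp_rot: [[-0.935, 0.355, 0.0], [0.355, 0.935, 0.0], [-0.0, 0.0, -1.0]]
wrist_force: [0.1, 0.1, -1.1]
opening: 0.0397
grasp_force: 0.0
```

Call:
jog_arm(deltas=[0,0,0,0,0,-15,40,0,0,0,0,0,-45,40,0,0,0,0,0,-85,40,0,0,0,0,0,-125,40,0,0,0,0,0,-125,40])

```text
time: 8.07
ee_pos: [0.5259, -0.0996, 0.231]
tcp_rot: [[-0.935, 0.355, 0.008], [0.355, 0.935, -0.002], [-0.008, 0.001, -1.0]]
wrist_force: [0.6, 0.3, -0.5]
opening: 0.0402
grasp_force: 0.0
```

```bash
python3 - <<'E'
from h import *
a=camera("wrist")[...,::-1];b=camera("scene")[130:300,180:370,::-1]
b=cv2.resize(b,(429,384),interpolation=3)
cv2.imwrite("pics/w3.png",np.hstack([a[:,140:],b])[:, :800])
s=state();print(s["time"],s["ee_pos"],s["wrist_force"])
E
```

```text
8.175 [ 0.52369526 -0.09891747  0.22709538] [-0.30191774 -0.78465632  0.1374228 ]
```

View pics/w3.png

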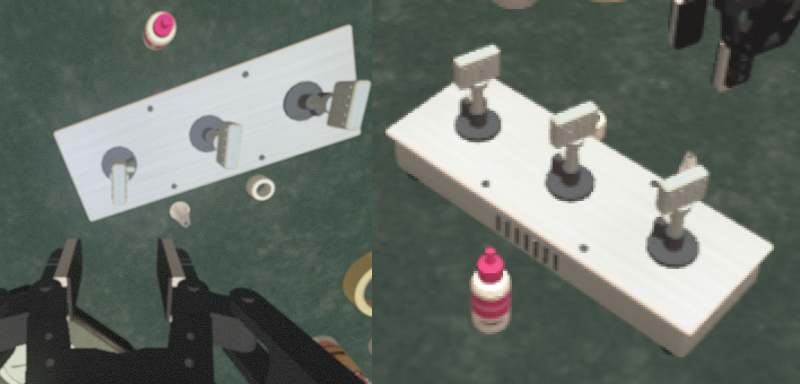

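The scene view (right half) shows the third head, at about (682,190), raised and turned parallel to the other two. The gripper is clear.

```bash
python3 -c "
from plant import *
print(hand_in())"
```

```text
the job is handed in; nothing more can be done
None
```

The sunk wing screw (right-hand, y ≈ -0.10 m) was lifted about 17 mm, turned about 1.23 rad anticlockwise and released; the last picture shows it parked like the other two, and I handed the job in at about 8.2 s, with no verdict returned.

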